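# Stow the solvent tins and hold the extractor shutter half open

## Robot

A 6-joint arm with a two-finger parallel gripper is mounted at the origin on the work surface. World frame = base frame: x ahead of the robot, y to its left, z up, the work surface at z = 0. Lengths are in m, angles in degrees, forces in N, time in s.
With the tool pointing down it reaches from about 0.3 to 0.75 m from the base axis. Payload 8.5 kg.
Tool frame: the origin (TCP) lies midway between the tips of the shut fingers; the grasp point (between the pads) lies 19 mm behind it (env.hold_point_z is the distance from the TCP to the grasp point, in m); z points along the fingers, y is the line along which they close (so a half turn about z gives the same grasp; the last joint's range is limited). The gripper opens to 85 mm and grips with 20 to 120 N. Pads are 22 mm wide; open, the fingers measure 114 mm over their backs; the gripper's body (76 mm by 85 mm) begins 54 mm behind the grasp point. The pads swing forward as they close: fully open they stand 13 mm farther back than shut.
Start: joints at [62.263, 21.807, 74.336, -0, 83.858, -12.336], TCP at [0.146, 0.53, 0.231] pointing down, gripper open.
Joint ranges: [-178.18, 178.18], [-50.72, 133.34], [12.68, 142.11], [-81.47, 261.47], [9.98, 163.14], [-165.26, 165.26]. Speed limits (degrees/s): [136.94, 136.94, 180, 180, 180, 180].

## Interface

Orientations are given as a 3x3 rotation matrix whose columns are the frame's x, y, z axes.
In Python, from rig import observe, get_image, camera_info, env gives the robot as it stands.
- The arm moves only by the tool drive_tool, never from a script. Its arguments are lists of equal length, an entry for each row: "offset": the shift along the tool's x, y, z in units of 40 mm (1.0 is 40 mm), a list of three; "turn": the turn, a rotation vector about the tool's x, y, z in units of 6 degrees (1.0 is 6 degrees), a list of three; "hand": the opening, from 0 (shut) to 1 (fully open). A call has exactly 10 rows; each row shifts and turns the commanded pose from where the row before left it, along the tool's axes as they then stand; what a row does not reach is not made up. A row lasts 1/8 s, in which the tool goes at most 62.5 mm and 10.7 degrees, less where a joint would pass 70% of its speed; a pose out of reach is approached as far as the arm can. A call is refused whole if a number of a shift passes 1 or a number of a turn 1, either way. A call with a gripper value outside its range is refused whole. The fingers move at their own pace and stop on an object; "newtons" is the grip in N (left out, the last holds). Time passes only in rows, so rows that do not move let the fingers close, or fill a call up. It gives the time, the measured TCP pose, the force, the opening and the grip force at its end, in the units of the state.
- observe(): the state, without advancing time (a new reading comes with each control period).
- get_image(name): name is "side" or "top"; returns the picture (400x640x3 uint8, blue, green, red); there is no depth.
- camera_info(name): a dict with "fx", "fy", "cx", "cy" (pixels), "world_to_cam" (4x4, takes a point from world to camera coordinates). Camera axes: x right, y down, z forward; pixel columns grow to the right and rows downward; lengths in m; the calibration is good to about 2 mm. A picture is of the moment at which its call begins. camera_info takes no time and is no camera call.
- env.close_job(): hands the job in; it is judged then, once.
The state is a dict: "time_s": time; "q": joint angles; "qvel": joint speeds; "joint_efforts": joint torques, N m; "position": TCP position; "tool_rot": TCP orientation; "ft_force": force on the tool from outside, world axes, zero at the start; "wrist_torque": the same for the moment, N m; "grip_width": finger opening in m; "gripper_force": force on a finger pad.
Only numpy, scipy, OpenCV 4.12 (cv2) and the standard library are available. Lean on these libraries where they do the work, as an engineer would, in place of code of your own. Each camera call takes 0.05 s, during which the arm holds its last target. There are 200 camera calls.

## Task

Put the two loose solvent tins from the bench into the two empty cells of the small divided crate, upright, one per cell, setting each one down rather than dropping it. Then air the bench: slide the fume extractor's sprung shutter to half of its travel, where its tab is level with the marks on the rails, and hold it there - it springs shut if let go, so finish while still holding it. Leave the tin that is already in the crate and everything else on the bench as they are.

Things in the scene. Friction and masses are not known exactly. Their poses are not given: they have to be found in the camera images.
- tin_a_mid (a point): a loose upright plain metal solvent tin with a pale paper band and a small black screw cap: body 48 mm diameter and 86 mm tall, cap 22 mm diameter on top, 100 mm tall over all, 0.15 to 0.3 kg. This point is on its axis, 50 mm above its underside (half-way up); z is its axis. It stands on the bench.
- tin_b_mid (a point): the other loose one, the same: upright plain metal solvent tin with a pale paper band and a small black screw cap: body 48 mm diameter and 86 mm tall, cap 22 mm diameter on top, 100 mm tall over all, 0.15 to 0.3 kg. This point is on its axis, 50 mm above its underside (half-way up); z is its axis. It stands on the bench.
- crate: plywood crate fixed to the bench, 74 mm (its x) by 210 mm (its y) and 46 mm tall, walls, dividers and floor 6 mm thick, with three cells in a row along its y, each 62 by 62 mm inside, 40 mm deep, 68 mm apart centre to centre. Origin at the centre of its underside, z up. One cell is already taken by a tin; in each of the two empty ones lies a cork disc 1 mm thin (a tin's underside comes to rest level with the cell floor, 6 mm above the bench).
- cell0 (a point): centre of the floor of the crate's -y end cell, 6 mm above the bench
- cell1 (a point): centre of the floor of the crate's middle cell, 6 mm above the bench
- cell2 (a point): centre of the floor of the crate's +y end cell, 6 mm above the bench
- tin_c_mid (a point): the tin that already stands in one of the crate's cells, of the same kind as the loose ones; this point is on its axis, 50 mm above its underside. To be left alone.
- shutter (a joint): opening of the extractor's shutter in m: 0 is shut, 0.08 fully open, 0.04 half travel. It slides along the extractor's +y, level. A spring pulls it shut with 3 N when shut, rising by 1.5 N every 10 mm: 9 N at half travel, 15 N fully open; it does not stay where it is let go.
- shutter_tab (a point): centre of the shutter's tab as it now stands: a black plastic upright tab on the aluminium shutter plate, 10 mm thick along the slide (extractor's y), 36 mm wide (extractor's x), standing 48 mm above the plate; this point is 26 mm above the plate and 22 mm below the tab's top, 131 mm above the bench. It can be pinched from above, or pushed. Axes as the extractor's.
- half_mark (a point): fixed point where the tab's centre must be at half travel, on the extractor's middle line, level with shutter_tab and 40 mm along the extractor's +y from where the tab is when shut; seen as a small dark steel mark (4 mm wide, 8 mm high) on top of each of the two rails.
- extractor: dark grey fume extractor box fixed to the bench, 200 mm (its x) by 260 mm (its y), 100 mm tall; origin at the centre of its underside. On top, two rails 12 mm wide and high run along its y, 60 mm either side of the middle line; the shutter plate, upper face 105 mm above the bench, slides between them over a black port. At its +x side a duct elbow, 85 mm high, reaches 190 mm from the origin.
- jar: bystander: wider glass jar with a flat steel lid, 60 mm diameter, 85 mm tall, standing on the bench in line with the loose tins. Origin at the centre of its underside.
- screwdriver: bystander: screwdriver 170 mm long lying on the bench; origin along its length, on the bench
- wrench: bystander: wrench 160 mm long lying on the bench; origin along its length, on the bench
- tape: bystander: roll of tape lying flat, 90 mm diameter, 24 mm high; origin at the centre of its underside
- drink_can: bystander: red drink can, 66 mm diameter, 115 mm tall; origin at the centre of its underside
- glue: bystander: white glue bottle, 48 mm diameter, 150 mm tall; origin at the centre of its underside

How it is judged:
By the outcome, as a careful person would: the job done as asked, in the order asked, and still so for the second after the job is handed in, while the arm keeps its last pose, push and grip.
It also fails if it takes over 64 s, if anything falls off the work surface, if the arm or the gripper's body presses on something with over 40 N, if the wrist force passes 120 N, or if a joint passes its speed limit or range.

## Working session

There is one attempt and no reset: what is moved stays moved. The work goes in short steps, Python scripts to look and compute and a tool call to move; the robot and the scene stay as the last step left them, time stands still between calls to the robot, and variables do not carry over. Pictures are saved under pics/ and viewed, at most 10 in all, crops included, and the job is handed in when it is done.

Besides the shell and the picture viewer there is one more tool, called after "Call:" as a command line: name --argument value ..., lists and objects as JSON in quotes. drive_tool: Moves the arm, as the interface text tells. Its arguments: {"type":"object","properties":{"offset":{"type":"array"},"turn":{"type":"array"},"hand":{"type":"array"},"newtons":{"type":"number"}},"required":["offset","turn","hand"]}

```bash
mkdir -p pics
python3 - <<'E'
from rig import *
import cv2
for n in("top","side"):
    cv2.imwrite(f"pics/{n}0.png",get_image(n)); c=camera_info(n); print(n,c["fx"],c["fy"],c["cx"],c["cy"],c["world_to_cam"])
s=observe(); print(s); print(env.hold_point_z)
E
```

```text
top 377.45950338690017 377.45950338690017 320.7276405222026 194.98821084918666 [[-0.01221427 -0.9998734   0.01019777  0.0538864 ]
 [-0.99593534  0.01125472 -0.08936516  0.60536509]
 [ 0.08923907 -0.01124785 -0.99594672  0.95052415]
 [ 0.          0.          0.          1.        ]]
side 420.92541591392256 420.92541591392256 319.41763212481163 204.92547836431882 [[ 0.99257936 -0.11914257  0.02431587 -0.60101888]
 [-0.04887922 -0.57403191 -0.81737274  0.14711947]
 [ 0.11134198  0.81011877 -0.57559582  0.93888658]
 [ 0.          0.          0.          1.        ]]
{'time_s': 0.1, 'q': array([ 6.22625413e+01,  2.18375953e+01,  7.43785121e+01,  8.48336944e-04,
        8.38583347e+01, -1.23351247e+01]), 'qvel': array([ 0.02018145, -0.08330248, -0.0495015 ,  0.06015565,  0.0588591 ,
        0.0560736 ]), 'joint_efforts': array([ 4.80319330e-03, -4.49220121e+01, -2.31659031e+01, -1.69550881e-04,
        3.65587010e-03,  1.18414897e-05]), 'position': array([0.14594777, 0.53001636, 0.23078034]), 'tool_rot': array([[-9.64084072e-01,  2.65596537e-01, -6.17732359e-04],
       [ 2.65597095e-01,  9.64083439e-01, -1.14310997e-03],
       [ 2.91939487e-04, -1.26612204e-03, -9.99999156e-01]]), 'ft_force': array([0.89524438, 0.04381414, 0.48909458]), 'wrist_torque': array([-0.07351655,  0.02719249,  0.00916142]), 'gripper_force': 0.0, 'grip_width': 0.08483560181765429}
0.0187
```

View pics/top0.png

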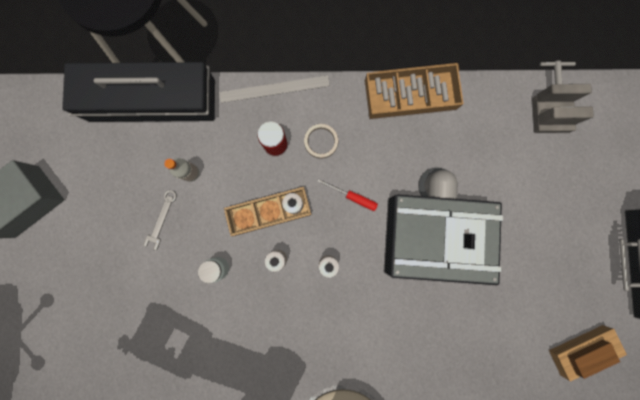

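View pics/side0.png

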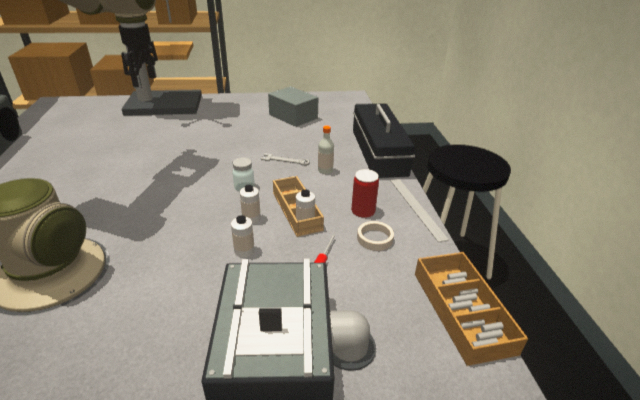

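The top view shows the loose tins at about (275,261) and (329,267), with the jar at (210,271). The crate runs from (228,220) to (308,205); its rightmost cell (292,203) is taken. The shutter tab is near (468,240). The side view agrees. I'll zoom in for the marks and corners.

Run:
```python
import cv2
a=cv2.imread("pics/top0.png")[160:310,195:520]; b=cv2.imread("pics/side0.png")[150:400,195:395]
cv2.imwrite("pics/top1.png",cv2.resize(a,None,fx=2.4,fy=2.4,interpolation=cv2.INTER_CUBIC))
cv2.imwrite("pics/side1.png",cv2.resize(b,None,fx=2.4,fy=2.4,interpolation=cv2.INTER_CUBIC))
```

```text
(no output)
```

View pics/top1.png

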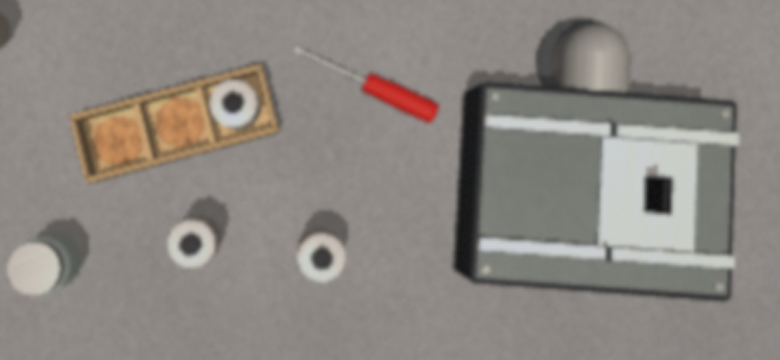

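View pics/side1.png

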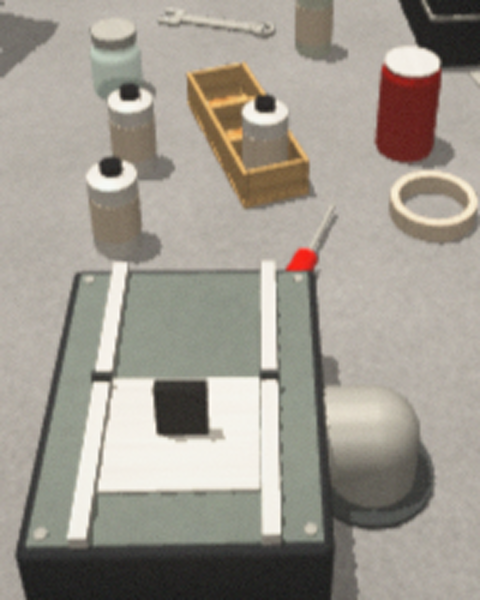

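```bash
cat > h.py <<'E'
import numpy as np,cv2
from rig import *
def ray(n,u,v):
    c=camera_info(n);T=np.array(c["world_to_cam"]);R=T[:3,:3]
    return -R.T@T[:3,3], R.T@np.array([(u-c["cx"])/c["fx"],(v-c["cy"])/c["fy"],1.])
def onz(n,u,v,z):
    o,d=ray(n,u,v); return (o+d*(z-o[2])/d[2])
def proj(n,p):
    c=camera_info(n);T=np.array(c["world_to_cam"]);q=T[:3,:3]@np.array(p)+T[:3,3]
    return np.array([c["fx"]*q[0]/q[2]+c["cx"],c["fy"]*q[1]/q[2]+c["cy"]])
def dark(img,u,v,r,t):
    g=img[v-r:v+r+1,u-r:u+r+1].max(2).astype(float)
    w=np.clip(t-g,0,None); m=(w>0).astype(np.uint8)
    k,l,s,c=cv2.connectedComponentsWithStats(m); i=1+s[1:,4].argmax(); w[l!=i]=0
    ys,xs=np.mgrid[0:w.shape[0],0:w.shape[1]]
    return u-r+(xs*w).sum()/w.sum(), v-r+(ys*w).sum()/w.sum(), int(s[i,4])
E
python3 - <<'E'
from h import *
np.set_printoptions(precision=4,suppress=True)
t=cv2.imread("pics/top0.png");s=cv2.imread("pics/side0.png")
for nm,a,b in(("A",(274,261),(249,189)),("B",(329,267),(241,220)),("C",(292,203),(305,194))):
    u=dark(t,*a,6,110);w=dark(s,*b,6,90)
    print(nm,u,onz("top",*u[:2],.1),w,onz("side",*w[:2],.095))
for nm,p,r in(("tab",(468,240),10,),):
    u=dark(t,*p,r,80);print(nm,u,onz("top",*u[:2],.145))
u=dark(s,270,319,15,70);print("tab side",u,onz("side",*u[:2],.131))
for z in(195+613/2.4,160+128/2.4),(195+608/2.4,160+253/2.4):print("mark",onz("top",*z,.118))
for z in(195+103/2.4,150+376/2.4),(195+268/2.4,150+375/2.4):print("mark s",onz("side",*z,.116))
hsv=cv2.cvtColor(t,cv2.COLOR_BGR2HSV);m=((hsv[...,0]<25)&(hsv[...,1]>70)).astype(np.uint8);m[:170]=0;m[250:]=0;m[:,:215]=0;m[:,325:]=0
k,l,st,c=cv2.connectedComponentsWithStats(m);m=(l==1+st[1:,4].argmax()).astype(np.uint8)
p=np.argwhere(m)[:,::-1]
P=np.array([onz("top",*q,.046)[:2] for q in p]).astype(np.float32)
R=cv2.minAreaRect(P*1000);print(R);print(cv2.boxPoints(R))
for z in((72,117),(264,64),(280,128),(90,181)):print("corner",onz("top",195+z[0]/2.4,160+z[1]/2.4,.046))
o,_=ray("top",0,0);print("cam",o)
u=(195+34/2.4,160+268/2.4);print("jar",onz("top",*u,.085))
E
```

```text
A (np.float64(273.9771071800208), np.float64(261.3423517169615), 56) [0.4438 0.1596 0.1   ] (np.float64(248.42528735632183), np.float64(187.757343550447), 48) [0.4418 0.1589 0.095 ]
B (np.float64(328.8135322322856), np.float64(267.1587639850826), 53) [0.4286 0.0306 0.1   ] (np.float64(240.74757751937983), np.float64(219.18410852713177), 57) [0.4268 0.0283 0.095 ]
C (np.float64(291.68218623481783), np.float64(202.16548582995952), 51) [0.583  0.1172 0.1   ] (np.float64(304.9675572519084), np.float64(192.77798982188295), 44) [0.5818 0.1242 0.095 ]
tab (np.float64(468.484335839599), np.float64(240.66791979949875), 136) [ 0.488  -0.2845  0.145 ]
tab side (np.float64(270.09290865384617), np.float64(320.0282451923077), 450) [ 0.4868 -0.295   0.131 ]
mark [ 0.5512 -0.2558  0.118 ]
mark [ 0.4307 -0.2457  0.118 ]
mark s [ 0.4326 -0.2485  0.116 ]
mark s [ 0.5495 -0.259   0.116 ]
((565.4112548828125, 182.72744750976562), (75.24993133544922, 209.96505737304688), 14.46800422668457)
[[502.7507 274.9805]
 [555.2083  71.674 ]
 [628.0718  90.4744]
 [575.6143 293.7809]]
corner [0.5721 0.289  0.046 ]
corner [0.6259 0.0867 0.046 ]
corner [0.558  0.0704 0.046 ]
corner [0.5049 0.2695 0.046 ]
cam [0.5187 0.0578 1.0002]
jar [0.4202 0.3156 0.085 ]
```

Tin A is at (0.443, 0.159) and tin B at (0.428, 0.030). The crate centre is at (0.565, 0.182), with its row direction along (-0.25, 0.968). The free cells are at (0.565, 0.182) and (0.548, 0.248), and the half mark is at (0.491, -0.252). First I'll turn the tool 60° so the fingers close across the row.

Call:
drive_tool --offset '[[0,0,0],[0,0,0],[0,0,0],[0,0,0],[0,0,0],[0,0,0],[0,0,0],[0,0,0],[0,0,0],[0,0,0]]' --turn '[[0,0,1],[0,0,1],[0,0,1],[0,0,1],[0,0,1],[0,0,1],[0,0,1],[0,0,1],[0,0,1],[0,0,1]]' --hand '[1,1,1,1,1,1,1,1,1,1]' --newtons 40

```text
time_s: 1.35
position: [0.146, 0.5301, 0.231]
tool_rot: [[-0.249, 0.969, -0.0], [0.969, 0.249, -0.001], [-0.001, -0.001, -1.0]]
ft_force: [0.3, -0.6, 0.1]
grip_width: 0.0855
gripper_force: 0.0
```

```bash
cat > go.py <<'E'
import sys
from h import *
s=observe();R=s["tool_rot"]; t=np.array([float(x) for x in sys.argv[1:4]])
print("pos",s["position"].round(4),"yaw",round(np.degrees(np.arctan2(R[1,1],R[0,1])),2),"z",R[:,2].round(4),"t",s["time_s"],"w",round(s["grip_width"],4),"gf",s["gripper_force"],"ft",s["ft_force"].round(1))
print("units",(R.T@(t-s["position"])/.04).round(3))
E
python3 go.py .443 .159 .16
```

```text
pos [0.146  0.5301 0.231 ] yaw 14.4 z [-4.e-04 -8.e-04 -1.e+00] t 1.35 w 0.0855 gf 0.0 ft [ 0.3 -0.6  0.1]
units [-10.831   4.886   1.778]
```

Call:
drive_tool --offset '[[-0.9,0.4,0],[-0.9,0.4,0],[-0.9,0.4,0],[-0.9,0.4,0],[-0.9,0.4,0],[-0.9,0.4,0],[-0.9,0.4,0],[-0.9,0.4,0],[-0.9,0.4,0],[-0.9,0.4,0]]' --turn '[[0,0,0],[0,0,0],[0,0,0],[0,0,0],[0,0,0],[0,0,0],[0,0,0],[0,0,0],[0,0,0],[0,0,0]]' --hand '[1,1,1,1,1,1,1,1,1,1]'

```text
time_s: 2.6
position: [0.3922, 0.221, 0.2311]
tool_rot: [[-0.252, 0.968, -0.0], [0.968, 0.252, -0.0], [0.0, -0.0, -1.0]]
ft_force: [0.7, 0.7, 0.5]
grip_width: 0.0851
gripper_force: 0.0
```

Call:
drive_tool --offset '[[-0.5,0.2,0.2],[-0.5,0.2,0.2],[-0.45,0.2,0.2],[-0.35,0.15,0.2],[-0.03,0.13,0.2],[0,0,0.2],[0,0,0.2],[0,0,0.2],[0,0,0],[0,0,0]]' --turn '[[0,0,0],[0,0,0],[0,0,0],[0,0,0],[0,0,0],[0,0,0],[0,0,0],[0,0,0],[0,0,0],[0,0,0]]' --hand '[1,1,1,1,1,1,1,1,1,1]'

```text
time_s: 3.85
position: [0.4442, 0.1603, 0.1675]
tool_rot: [[-0.252, 0.968, 0.0], [0.968, 0.252, 0.0], [-0.0, 0.0, -1.0]]
ft_force: [-0.5, -0.9, 0.1]
grip_width: 0.0855
gripper_force: 0.0
```

```bash
python3 go.py .443 .159 .05
```

```text
pos [0.4442 0.1603 0.1675] yaw 14.61 z [ 4.e-04  0.e+00 -1.e+00] t 3.85 w 0.0855 gf 0.0 ft [-0.5 -0.9  0.1]
units [-0.024 -0.04   2.938]
```

Call:
drive_tool --offset '[[-0.02,-0.04,0.4],[0,0,0.5],[0,0,0.5],[0,0,0.5],[0,0,0.5],[0,0,0.34],[0,0,0.2],[0,0,0],[0,0,0],[0,0,0]]' --turn '[[0,0,0],[0,0,0],[0,0,0],[0,0,0],[0,0,0],[0,0,0],[0,0,0],[0,0,0],[0,0,0],[0,0,0]]' --hand '[1,1,1,1,1,1,1,1,0.4,0.3]'

```text
time_s: 5.1
position: [0.4431, 0.1591, 0.0502]
tool_rot: [[-0.252, 0.968, 0.001], [0.968, 0.252, 0.0], [-0.0, 0.001, -1.0]]
ft_force: [-0.1, -0.2, 0.7]
grip_width: 0.0514
gripper_force: 0.0
```

Call:
drive_tool --offset '[[0,0,0],[0,0,0],[0,0,0],[0,0,0],[0,0,0],[0,0,0],[0,0,0],[0,0,0],[0,0,0],[0,0,0]]' --turn '[[0,0,0],[0,0,0],[0,0,0],[0,0,0],[0,0,0],[0,0,0],[0,0,0],[0,0,0],[0,0,0],[0,0,0]]' --hand '[0.3,0.3,0.3,0.3,0.3,0.3,0.3,0.3,0.3,0.3]'

```text
time_s: 6.35
position: [0.4431, 0.1591, 0.0503]
tool_rot: [[-0.252, 0.968, 0.001], [0.968, 0.252, 0.0], [-0.0, 0.001, -1.0]]
ft_force: [-0.5, 0.4, 5.6]
grip_width: 0.0472
gripper_force: 40.7
```

```bash
python3 go.py .548 .248 .2
```

```text
pos [0.4431 0.1591 0.0503] yaw 14.6 z [ 1.1e-03  1.0e-04 -1.0e+00] t 6.35 w 0.0472 gf 40.69769203662872 ft [-0.5  0.4  5.6]
units [ 1.489  3.102 -3.739]
```

Call:
drive_tool --offset '[[0,0,-0.3],[0,0,-0.6],[0,0,-0.7],[0,0,-0.7],[0,0,-0.7],[0.2,0.4,-0.5],[0.3,0.6,-0.24],[0.3,0.6,0],[0.3,0.6,0],[0.2,0.5,0]]' --turn '[[0,0,0],[0,0,0],[0,0,0],[0,0,0],[0,0,0],[0,0,0],[0,0,0],[0,0,0],[0,0,0],[0,0,0]]' --hand '[0.3,0.3,0.3,0.3,0.3,0.3,0.3,0.3,0.3,0.3]'

```text
time_s: 7.6
position: [0.5345, 0.2372, 0.1998]
tool_rot: [[-0.252, 0.968, -0.0], [0.968, 0.252, -0.0], [-0.0, -0.0, -1.0]]
ft_force: [-0.2, -0.1, -1.4]
grip_width: 0.0467
gripper_force: 41.6
```

Call:
drive_tool --offset '[[0.15,0.3,0],[0.04,0.1,0.2],[0,0,0.4],[0,0,0.5],[0,0,0.4],[0,0,0.3],[0,0,0],[0,0,0],[0,0,0],[0,0,0]]' --turn '[[0,0,0],[0,0,0],[0,0,0],[0,0,0],[0,0,0],[0,0,0],[0,0,0],[0,0,0],[0,0,0],[0,0,0]]' --hand '[0.3,0.3,0.3,0.3,0.3,0.3,0.3,0.3,0.3,0.3]'

```text
time_s: 8.85
position: [0.5479, 0.248, 0.1277]
tool_rot: [[-0.252, 0.968, 0.001], [0.968, 0.252, 0.0], [-0.0, 0.001, -1.0]]
ft_force: [0.1, 0.7, -1.9]
grip_width: 0.0471
gripper_force: 41.6
```

```bash
python3 go.py .548 .248 .057
python3 - <<'E'
from h import *
t=get_image("top");s=get_image("side");cv2.imwrite("pics/top2.png",t);cv2.imwrite("pics/side2.png",s)
a=cv2.resize(t[160:290,200:350],None,fx=3,fy=3,interpolation=2);b=cv2.resize(s[150:280,225:345],None,fx=3,fy=3,interpolation=2)
cv2.imwrite("pics/c2.png",np.hstack([a,b]))
E
```

```text
pos [0.5479 0.248  0.1277] yaw 14.6 z [ 7.e-04  2.e-04 -1.e+00] t 8.85 w 0.0471 gf 41.56147062778473 ft [ 0.1  0.7 -1.9]
units [-1.000e-03  1.000e-03  1.768e+00]
```

View pics/c2.png

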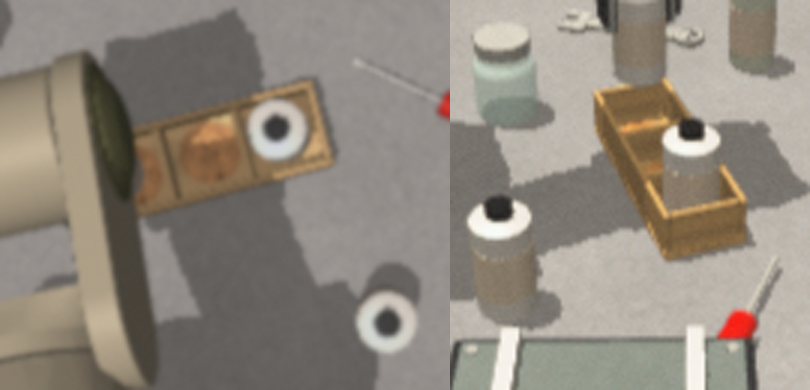

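The top view confirms that cells 1 and 2 are free. The side view shows the tin hanging upright over the far cell, with its base at about (288,175) where 288.5 was expected. Lowering it now.

Call:
drive_tool --offset '[[0,0,0.3],[0,0,0.4],[0,0,0.4],[0,0,0.3],[0,0,0.2],[0,0,0.1],[0,0,0.05],[0,0,0.02],[0,0,0.01],[0,0,0]]' --turn '[[0,0,0],[0,0,0],[0,0,0],[0,0,0],[0,0,0],[0,0,0],[0,0,0],[0,0,0],[0,0,0],[0,0,0]]' --hand '[0.3,0.3,0.3,0.3,0.3,0.3,0.3,0.3,0.3,0.3]'

```text
time_s: 10.2
position: [0.5479, 0.248, 0.0564]
tool_rot: [[-0.252, 0.968, 0.001], [0.968, 0.252, 0.0], [-0.0, 0.001, -1.0]]
ft_force: [1.2, -0.6, -0.6]
grip_width: 0.0471
gripper_force: 41.6
```

```bash
python3 go.py .548 .248 .056
```

```text
pos [0.5479 0.248  0.0564] yaw 14.6 z [ 5.e-04  1.e-04 -1.e+00] t 10.2 w 0.0471 gf 41.64608895778656 ft [ 1.2 -0.6 -0.6]
units [-0.001  0.002  0.01 ]
```

Call:
drive_tool --offset '[[0,0,0.02],[0,0,0],[0,0,0],[0,0,0],[0,0,0],[0,0,0],[0,0,0],[0,0,0],[0,0,0],[0,0,0]]' --turn '[[0,0,0],[0,0,0],[0,0,0],[0,0,0],[0,0,0],[0,0,0],[0,0,0],[0,0,0],[0,0,0],[0,0,0]]' --hand '[0.3,0.3,0.58,0.62,0.66,0.7,0.8,0.9,0.9,0.9]'

```text
time_s: 11.45
position: [0.5478, 0.248, 0.0553]
tool_rot: [[-0.252, 0.968, -0.0], [0.968, 0.252, -0.0], [-0.0, -0.0, -1.0]]
ft_force: [-0.8, 0.0, -0.7]
grip_width: 0.0768
gripper_force: 0.0
```

Call:
drive_tool --offset '[[0,0,-0.2],[0,0,-0.4],[0,0,-0.5],[0,0,-0.6],[0,0,-0.6],[0,0,-0.5],[-0.5,-0.3,0],[-0.8,-0.5,0],[-0.8,-0.5,0],[-0.8,-0.5,0]]' --turn '[[0,0,0],[0,0,0],[0,0,0],[0,0,0],[0,0,0],[0,0,0],[0,0,0],[0,0,0],[0,0,0],[0,0,0]]' --hand '[0.9,0.9,0.9,0.9,0.9,1,1,1,1,1]'

```text
time_s: 12.7
position: [0.507, 0.1166, 0.1686]
tool_rot: [[-0.252, 0.968, 0.002], [0.968, 0.252, -0.0], [-0.0, 0.002, -1.0]]
ft_force: [1.0, 0.0, -0.1]
grip_width: 0.0852
gripper_force: 0.0
```

```bash
python3 go.py .428 .030 .05
```

```text
pos [0.507  0.1166 0.1686] yaw 14.61 z [ 0.0017 -0.     -1.    ] t 12.7 w 0.0852 gf 0.0 ft [ 1.   0.  -0.1]
units [-1.594 -2.463  2.962]
```

Call:
drive_tool --offset '[[-0.6,-0.9,0],[-0.6,-0.9,0],[-0.3,-0.55,0],[-0.09,-0.11,0.3],[0,0,0.5],[0,0,0.6],[0,0,0.6],[0,0,0.5],[0,0,0.3],[0,0,0.16]]' --turn '[[0,0,0],[0,0,0],[0,0,0],[0,0,0],[0,0,0],[0,0,0],[0,0,0],[0,0,0],[0,0,0],[0,0,0]]' --hand '[1,1,1,1,1,1,1,1,1,1]'

```text
time_s: 13.95
position: [0.4284, 0.0312, 0.049]
tool_rot: [[-0.252, 0.968, 0.001], [0.968, 0.252, -0.0], [-0.0, 0.001, -1.0]]
ft_force: [0.9, 0.3, -0.2]
grip_width: 0.0855
gripper_force: 0.0
```

Call:
drive_tool --offset '[[0,0,0],[0,0,0],[0,0,0],[0,0,0],[0,0,0],[0,0,0],[0,0,0],[0,0,0],[0,0,0],[0,0,0]]' --turn '[[0,0,0],[0,0,0],[0,0,0],[0,0,0],[0,0,0],[0,0,0],[0,0,0],[0,0,0],[0,0,0],[0,0,0]]' --hand '[1,0.4,0.3,0.3,0.3,0.3,0.3,0.3,0.3,0.3]'

```text
time_s: 15.2
position: [0.4283, 0.0312, 0.0494]
tool_rot: [[-0.252, 0.968, 0.001], [0.968, 0.252, -0.0], [-0.0, 0.001, -1.0]]
ft_force: [-1.9, 0.1, 6.1]
grip_width: 0.0473
gripper_force: 40.4
```

```bash
python3 go.py .565 .182 .2
python3 - <<'E'
from h import *
s=get_image("side");cv2.imwrite("pics/c3.png",cv2.resize(s[140:280,215:395],None,fx=4,fy=4,interpolation=2))
E
```

```text
pos [0.4283 0.0312 0.0494] yaw 14.6 z [ 7.e-04 -2.e-04 -1.e+00] t 15.2 w 0.0473 gf 40.40402591228485 ft [-1.9  0.1  6.1]
units [ 2.786  4.26  -3.764]
```

View pics/c3.png

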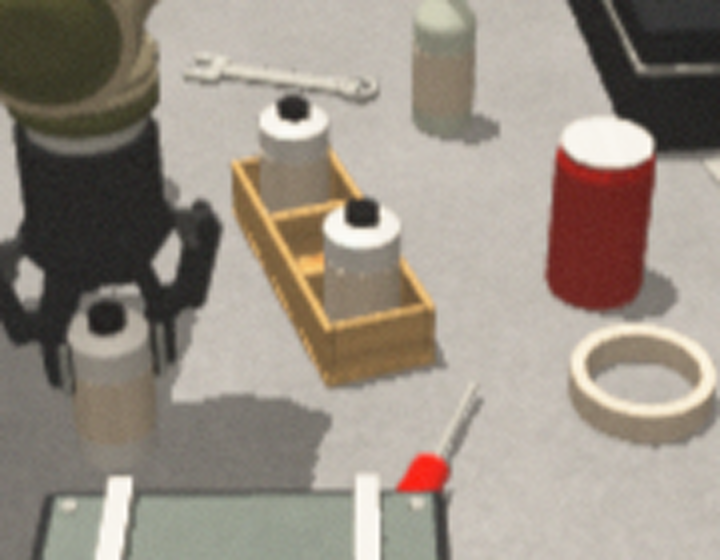

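Tin A stands upright in the far cell, with its cap at zoom pixel (293,107), and tin B is gripped. Next I'll lift B and carry it over the middle cell.

Call:
drive_tool --offset '[[0,0,-0.3],[0,0,-0.6],[0,0,-0.8],[0,0,-0.8],[0,0,-0.8],[0.2,0.3,-0.46],[0.4,0.6,0],[0.45,0.7,0],[0.45,0.7,0],[0.45,0.7,0]]' --turn '[[0,0,0],[0,0,0],[0,0,0],[0,0,0],[0,0,0],[0,0,0],[0,0,0],[0,0,0],[0,0,0],[0,0,0]]' --hand '[0.3,0.3,0.3,0.3,0.3,0.3,0.3,0.3,0.3,0.3]'

```text
time_s: 16.5
position: [0.5249, 0.1378, 0.1998]
tool_rot: [[-0.252, 0.968, -0.0], [0.968, 0.252, -0.0], [0.0, -0.0, -1.0]]
ft_force: [-0.2, -0.6, -2.3]
grip_width: 0.0469
gripper_force: 41.8
```

Call:
drive_tool --offset '[[0.4,0.6,0],[0.3,0.4,0],[0.14,0.26,0],[0,0,0.2],[0,0,0.2],[0,0,0],[0,0,0],[0,0,0],[0,0,0],[0,0,0]]' --turn '[[0,0,0],[0,0,0],[0,0,0],[0,0,0],[0,0,0],[0,0,0],[0,0,0],[0,0,0],[0,0,0],[0,0,0]]' --hand '[0.3,0.3,0.3,0.3,0.3,0.3,0.3,0.3,0.3,0.3]'

```text
time_s: 17.75
position: [0.5649, 0.1822, 0.1834]
tool_rot: [[-0.252, 0.968, 0.0], [0.968, 0.252, 0.0], [-0.0, 0.0, -1.0]]
ft_force: [0.1, -0.2, -3.0]
grip_width: 0.047
gripper_force: 41.9
```

```bash
python3 go.py .565 .182 .0555
```

```text
pos [0.5649 0.1822 0.1834] yaw 14.6 z [ 1.e-04  0.e+00 -1.e+00] t 17.75 w 0.047 gf 41.86491250991821 ft [ 0.1 -0.2 -3. ]
units [-6.000e-03  1.000e-03  3.198e+00]
```

Call:
drive_tool --offset '[[0,0,0.4],[0,0,0.6],[0,0,0.6],[0,0,0.6],[0,0,0.4],[0,0,0.3],[0,0,0.18],[0,0,0.08],[0,0,0.03],[0,0,0.01]]' --turn '[[0,0,0],[0,0,0],[0,0,0],[0,0,0],[0,0,0],[0,0,0],[0,0,0],[0,0,0],[0,0,0],[0,0,0]]' --hand '[0.3,0.3,0.3,0.3,0.3,0.3,0.3,0.3,0.3,0.3]'

```text
time_s: 19.0
position: [0.5651, 0.1822, 0.0557]
tool_rot: [[-0.252, 0.968, 0.001], [0.968, 0.252, 0.0], [-0.0, 0.001, -1.0]]
ft_force: [-0.7, -0.1, -3.3]
grip_width: 0.0471
gripper_force: 41.9
```

Call:
drive_tool --offset '[[0,0,0.01],[0,0,0],[0,0,0],[0,0,0],[0,0,0],[0,0,0],[0,0,0],[0,0,0],[0,0,0],[0,0,0]]' --turn '[[0,0,0],[0,0,0],[0,0,0],[0,0,0],[0,0,0],[0,0,0],[0,0,0],[0,0,0],[0,0,0],[0,0,0]]' --hand '[0.3,0.3,0.3,0.58,0.62,0.66,0.7,0.8,0.9,0.9]'

```text
time_s: 20.25
position: [0.5649, 0.1822, 0.0549]
tool_rot: [[-0.252, 0.968, -0.0], [0.968, 0.252, 0.0], [0.0, -0.0, -1.0]]
ft_force: [-0.5, -0.4, -0.5]
grip_width: 0.0768
gripper_force: 0.0
```

Call:
drive_tool --offset '[[0,0,-0.2],[0,0,-0.4],[0,0,-0.6],[0,0,-0.7],[0,0,-0.8],[0,0,-0.8],[0,0,-0.5],[-0.5,-0.1,0],[-0.8,-0.2,0],[-0.8,-0.2,0]]' --turn '[[0,0,0],[0,0,0],[0,0,0],[0,0,0],[0,0,0],[0,0,0],[0,0,0],[0,0,0],[0,0,0],[0,0,0]]' --hand '[0.9,0.9,0.9,0.9,0.9,0.9,0.9,0.9,0.9,0.9]'

```text
time_s: 21.5
position: [0.5662, 0.0939, 0.2144]
tool_rot: [[-0.252, 0.968, -0.001], [0.968, 0.252, -0.0], [0.0, -0.001, -1.0]]
ft_force: [0.5, 1.2, -0.4]
grip_width: 0.0768
gripper_force: 0.0
```

Call:
drive_tool --offset '[[0,0,0],[0,0,0],[0,0,0],[0,0,0],[0,0,0],[0,0,0],[0,0,0],[0,0,0],[0,0,0],[0,0,0]]' --turn '[[0,0,-1],[0,0,-1],[0,0,-1],[0,0,-1],[0,0,-1],[0,0,-1],[0,0,-1],[0,0,-1],[0,0,-1],[0,0,-1]]' --hand '[0.9,0.9,0.9,0.8,0.7,0.6,0.6,0.6,0.6,0.6]'

```text
time_s: 22.75
position: [0.5663, 0.0947, 0.2143]
tool_rot: [[-0.965, 0.263, -0.001], [0.263, 0.965, -0.0], [0.001, -0.001, -1.0]]
ft_force: [-0.1, 0.2, -0.4]
grip_width: 0.0513
gripper_force: 0.0
```

Call:
drive_tool --offset '[[0,0,0],[0,0,0],[0,0,0],[0,0,0],[0,0,0],[0,0,0],[0,0,0],[0,0,0],[0,0,0],[0,0,0]]' --turn '[[0,0,-1],[0,0,-0.75],[0,0,0],[0,0,0],[0,0,0],[0,0,0],[0,0,0],[0,0,0],[0,0,0],[0,0,0]]' --hand '[0.6,0.6,0.6,0.6,0.6,0.6,0.6,0.6,0.6,0.6]'

```text
time_s: 24.0
position: [0.5667, 0.0958, 0.2149]
tool_rot: [[-0.996, 0.085, 0.0], [0.085, 0.996, -0.0], [-0.0, -0.0, -1.0]]
ft_force: [-0.4, 0.6, -0.5]
grip_width: 0.0512
gripper_force: 0.0
```

```bash
python3 go.py .4876 -.2919 .22
```

```text
pos [0.5667 0.0958 0.2149] yaw 85.1 z [ 0. -0. -1.] t 24.0 w 0.0512 gf 0.0 ft [-0.4  0.6 -0.5]
units [ 1.143 -9.827 -0.127]
```

Call:
drive_tool --offset '[[0.1,-0.6,0],[0.1,-0.9,0],[0.1,-1,0],[0.1,-1,0],[0.1,-1,0],[0.1,-1,0],[0.1,-1,0],[0.1,-1,0],[0.1,-1,0],[0.1,-0.7,0]]' --turn '[[0,0,0],[0,0,0],[0,0,0],[0,0,0],[0,0,0],[0,0,0],[0,0,0],[0,0,0],[0,0,0],[0,0,0]]' --hand '[0.6,0.6,0.6,0.6,0.6,0.6,0.6,0.6,0.6,0.6]'

```text
time_s: 25.25
position: [0.495, -0.269, 0.2149]
tool_rot: [[-0.996, 0.086, 0.0], [0.086, 0.996, -0.0], [-0.0, -0.0, -1.0]]
ft_force: [-1.2, 0.3, -0.2]
grip_width: 0.0513
gripper_force: 0.0
```

Call:
drive_tool --offset '[[0.1,-0.4,0],[0.04,-0.2,0],[0,-0.02,0],[0,0,0.2],[0,0,0.2],[0,0,0],[0,0,0],[0,0,0],[0,0,0],[0,0,0]]' --turn '[[0,0,0],[0,0,0],[0,0,0],[0,0,0],[0,0,0],[0,0,0],[0,0,0],[0,0,0],[0,0,0],[0,0,0]]' --hand '[0.6,0.6,0.6,0.6,0.6,0.6,0.6,0.6,0.6,0.6]'

```text
time_s: 26.5
position: [0.4877, -0.2916, 0.199]
tool_rot: [[-0.996, 0.085, 0.0], [0.085, 0.996, -0.0], [-0.0, -0.0, -1.0]]
ft_force: [-0.1, 0.6, -0.3]
grip_width: 0.0513
gripper_force: 0.0
```

```bash
python3 go.py .4876 -.2919 .116
python3 - <<'E'
from h import *
t=get_image("top");s=get_image("side")
a=cv2.resize(t[170:300,200:340],(420,390),interpolation=2);b=cv2.resize(s[170:390,195:385],(346,400),interpolation=2)[:390]
cv2.imwrite("pics/c4.png",np.hstack([a,b]))
E
```

```text
pos [ 0.4877 -0.2916  0.199 ] yaw 85.1 z [ 1.e-04 -1.e-04 -1.e+00] t 26.5 w 0.0513 gf 0.0 ft [-0.1  0.6 -0.3]
units [ 0.003 -0.006  2.075]
```

View pics/c4.png

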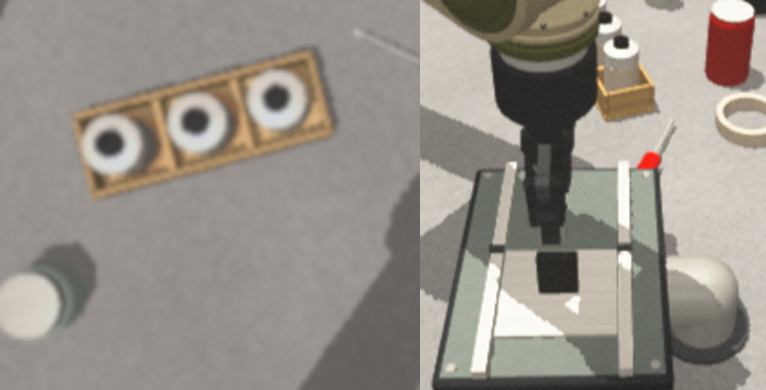

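All three tins now stand upright, one per cell, with caps at zoom pixels (108,143), (196,121) and (275,98). The fingers are over the tab. I'll go down and pinch it.

Call:
drive_tool --offset '[[0,0,0.3],[0,0,0.4],[0,0,0.4],[0,0,0.4],[0,0,0.3],[0,0,0.2],[0,0,0.07],[0,0,0],[0,0,0],[0,0,0]]' --turn '[[0,0,0],[0,0,0],[0,0,0],[0,0,0],[0,0,0],[0,0,0],[0,0,0],[0,0,0],[0,0,0],[0,0,0]]' --hand '[0.6,0.6,0.6,0.6,0.6,0.6,0.6,0.6,0.6,0.6]' --newtons 60

```text
time_s: 27.85
position: [0.4879, -0.2917, 0.1165]
tool_rot: [[-0.996, 0.085, 0.001], [0.085, 0.996, -0.0], [-0.001, -0.0, -1.0]]
ft_force: [-0.3, 0.2, -0.6]
grip_width: 0.0512
gripper_force: 0.0
```

Call:
drive_tool --offset '[[0,0,0],[0,0,0],[0,0,0],[0,0,0],[0,0,0],[0,0,0],[0,0,0],[0,0,0],[0,0,0],[0,0,0]]' --turn '[[0,0,0],[0,0,0],[0,0,0],[0,0,0],[0,0,0],[0,0,0],[0,0,0],[0,0,0],[0,0,0],[0,0,0]]' --hand '[0.4,0.3,0.2,0.1,0,0,0,0,0,0]'

```text
time_s: 29.1
position: [0.4878, -0.2906, 0.1162]
tool_rot: [[-0.996, 0.085, -0.0], [0.085, 0.996, 0.002], [0.0, 0.002, -1.0]]
ft_force: [0.9, 4.6, 2.7]
grip_width: 0.0094
gripper_force: 58.5
```

```bash
python3 go.py .491 -.252 .116
```

```text
pos [ 0.4878 -0.2906  0.1162] yaw 85.12 z [-0.      0.0017 -1.    ] t 29.1 w 0.0094 gf 58.53996276855469 ft [0.9 4.6 2.7]
units [0.003 0.969 0.008]
```

Call:
drive_tool --offset '[[0,0.1,0],[0,0.15,0],[0,0.15,0],[0,0.15,0],[0,0.15,0],[0,0.15,0],[0,0.1,0],[0,0.06,0],[0,0,0],[0,0,0]]' --turn '[[0,0,0],[0,0,0],[0,0,0],[0,0,0],[0,0,0],[0,0,0],[0,0,0],[0,0,0],[0,0,0],[0,0,0]]' --hand '[0,0,0,0,0,0,0,0,0,0]'

```text
time_s: 30.35
position: [0.4911, -0.2523, 0.1163]
tool_rot: [[-0.996, 0.086, 0.0], [0.086, 0.996, -0.002], [-0.0, -0.002, -1.0]]
ft_force: [-1.7, -8.1, -1.0]
grip_width: 0.0095
gripper_force: 58.5
```

```bash
python3 go.py .4912 -.2507 .116
python3 - <<'E'
from h import *
s=get_image("side");cv2.imwrite("pics/s5.png",s)
cv2.imwrite("pics/c5.png",cv2.resize(s[260:390,195:345],None,fx=4,fy=4,interpolation=2))
E
```

```text
pos [ 0.4911 -0.2523  0.1163] yaw 85.09 z [ 1.0e-04 -2.4e-03 -1.0e+00] t 30.35 w 0.0095 gf 58.49850654602051 ft [-1.7 -8.1 -1. ]
units [0.002 0.041 0.007]
```

View pics/c5.png

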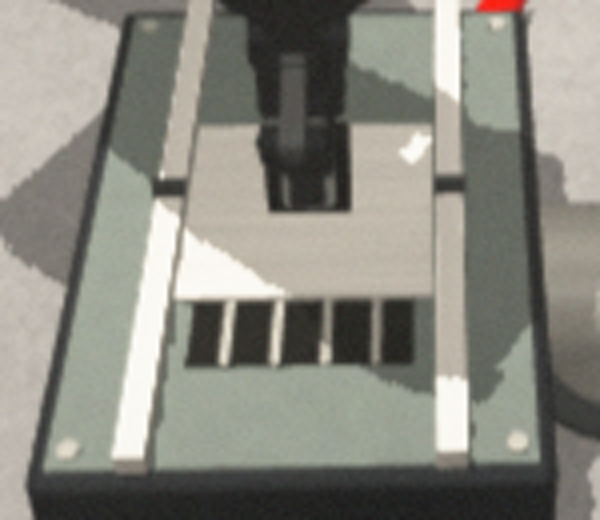

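The shutter is open, with the tab between the marks (rows at about 187 in the zoom). To get the travel, I'll measure how far the plate's edges moved since the first picture.

Run:
```python
from h import *
a=cv2.imread("pics/side0.png");b=cv2.imread("pics/s5.png")
def edge(im,u,r0,r1):
    g=cv2.GaussianBlur(im.max(2).astype(float),(3,1),0)[r0:r1,u-1:u+2].mean(1);d=np.abs(np.diff(g));i=d.argmax();k=slice(max(i-2,0),i+3)
    return r0+.5+(np.arange(len(d))[k]*d[k]).sum()/d[k].sum()
for nm,z,us,ra,rb in(("plate front",.105,(248,252,256,290,296),(348,361),(329,336)),("plate back",.105,(248,250,252,254,288,292,296),(302,312),(287,295)),("tab foot",.105,(268,271,274,277),(324,338),(307,318))):
    D=[]
    for u in us:
        ea,eb=edge(a,u,*ra),edge(b,u,*rb); D.append((onz("side",u,eb,z)-onz("side",u,ea,z))[1])
    print(nm,np.round(D,4),np.median(D))
# tab face foot now vs marks
f=np.median([edge(b,u,307,318) for u in(268,271,274,277)]);p=onz("side",272,f,.105);print("tab centre from foot",p+[.0004,.005,0])
for im in(a,b):
    print([dark(im,238,307,4,110)[:2],onz("side",*dark(im,238,307,4,110)[:2],.116),onz("side",*dark(im,307,306,4,110)[:2],.116)])
```

```text
plate front [0.0386 0.0391 0.0384 0.038  0.0375] 0.038445197592625435
plate back [0.0381 0.0379 0.038  0.0386 0.0379 0.0377 0.0376] 0.037919189977278944
tab foot [0.0396 0.0391 0.0392 0.0391] 0.03912942257652996
tab centre from foot [ 0.49021712 -0.2525716   0.105     ]
[(np.float64(237.29645542427497), np.float64(306.64769065520943)), array([ 0.43154105, -0.24832107,  0.116     ]), array([ 0.55011353, -0.25848733,  0.116     ])]
[(np.float64(237.18225806451613), np.float64(306.53306451612906)), array([ 0.43133816, -0.24804668,  0.116     ]), array([ 0.55066378, -0.25789456,  0.116     ])]
```

Image and arm agree on about 38.4 mm of travel, so 1.6 mm is still to go.

Call:
drive_tool --offset '[[0,0.02,0],[0,0.02,0],[0,0,0],[0,0,0],[0,0,0],[0,0,0],[0,0,0],[0,0,0],[0,0,0],[0,0,0]]' --turn '[[0,0,0],[0,0,0],[0,0,0],[0,0,0],[0,0,0],[0,0,0],[0,0,0],[0,0,0],[0,0,0],[0,0,0]]' --hand '[0,0,0,0,0,0,0,0,0,0]'

```text
time_s: 31.65
position: [0.4913, -0.2508, 0.1163]
tool_rot: [[-0.996, 0.086, 0.0], [0.086, 0.996, -0.002], [-0.0, -0.002, -1.0]]
ft_force: [-1.6, -9.0, -0.7]
grip_width: 0.0093
gripper_force: 58.5
```

```bash
python3 go.py .4912 -.2507 .116
```

```text
pos [ 0.4913 -0.2508  0.1163] yaw 85.09 z [ 1.0e-04 -2.5e-03 -1.0e+00] t 31.65 w 0.0093 gf 58.50201487541199 ft [-1.6 -9.  -0.7]
units [0.002 0.003 0.007]
```

The spring force reads 9.0 N, which is the half-travel value. Handing in.

```bash
python3 -c "
from rig import *
print(env.close_job())"
```

```text
the job is handed in; nothing more can be done
None
```

Both loose tins stand upright in the crate's two empty cells, and the arm is holding the shutter at about half travel (about 39.9 mm, spring reading 9.0 N); the job was handed in at about 32 s, with no verdict returned.

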